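# Stop down the iris of an inspection light

## Task

Set up the inspection light for the gold ring that lies on it. Press the lamp's rocker switch right over to on (push down its raised near half); then, with a fingertip, push the iris lever round to its fully open stop, so that the whole ring is lit, and push it back to the long arrowed mark on the scale and leave it there. Push gently, grip nothing, and leave the gold ring and all the other things lying where they are.

Things in the scene. Friction and masses are not known exactly. Their poses are not given: they have to be found in the camera images.
- light_base: inspection light, fixed to the table: a round grey drum, 124 mm in diameter, its scale deck (aluminium) 46 mm above the table, with a glass stage 89 mm across and 57 mm high in the middle and a grey switch pod (64 x 68 mm, 39 mm high, centred at x = 5, y = 78 mm) at its left. Origin: centre of the drum's underside on the table; x points to its back, y to its left (to the pod), z up
- iris_axis (a point): point on the upright turning axis of the iris ring, in the middle of the glass stage, 57 mm above the table; fixed to the light
- iris (a joint): angle of the knurled iris ring and its lever, rad: 0 = closed stop, 1.40 = fully open stop; grows anticlockwise seen from above, so that the lever swings from the light's left over its front (0.70 = straight to the front, -x of light_base) to its right as the iris opens. The scale has 11 marks, 0.14 apart, from 0 to 1.40; the long mark with the arrowhead is at 0.42. The ring turns stiffly (about 1 N at the knob) and stays where it is left
- lever_knob (a point): the upright black knob at the end of the iris lever: a pin 9 to 12 mm in diameter that reaches from 47 to 73 mm above the table, 82 mm from iris_axis and so 20 mm outside the drum; the point lies on its axis, 60 mm above the table. The lever is a flat steel bar, 8 mm wide, its top 53 mm above the table
- scale_mark (a point): where the axis of the lever's knob stands when the lever is exactly at the long arrowed mark: straight out from that mark, 82 mm from iris_axis, 60 mm above the table (the mark itself is printed on the deck, 50 to 61 mm from the axis)
- lamp (a joint): tilt of the lamp's rocker switch on the pod, rad: 0 = off (near half raised), 0.34 = on (near half pressed down to level); it stays where it is left and takes about 2 N
- lamp_on_half (a point): middle of the upper face of the rocker's near half (the one with the white dot, towards -x of light_base), the place to press; about 49 mm above the table while off, 45 mm when on. The black V-shaped rocker is 40 mm long (along x of light_base) and 24 mm wide
- gold_ring: openwork gold ring, 21 mm across, 7 mm high, lying loose on the glass stage; origin at the centre of its underside
- glass_dish: eight-sided glass dish, 67 mm across, 18 mm high, on the table to the right of the light; origin at the centre of its underside
- wax_jar: small pale jar, at most 52 mm across and 24 mm high, on the table to the left in front of the light; origin at the centre of its underside
- marker: red double-ended marker, 131 mm long and 11 mm thick, lying on the table in front of the light; origin under its middle
- blue_spool: spool of blue thread, 51 mm across, 60 mm high, standing at the back edge of the table; origin at the centre of its underside
- handset: dark handset, 46 x 125 x 17 mm, lying on the flat black case at the right; origin at the centre of its underside

How it is judged:
By the outcome, as a careful person would: the job done as asked, in the order asked, and still so for the second after the job is handed in, with the robot touching nothing.
It also fails if it takes over 58 s, if anything falls off the work surface, if the arm or the gripper's body presses on something with over 40 N, if the wrist force passes 120 N, or if a joint passes its speed limit or range.

## Robot

A 6-joint arm with a two-finger parallel gripper is mounted at the origin on the work surface; the furniture and walls round the work are solid. World frame = base frame: x ahead of the robot, y to its left, z up, the work surface at z = 0. Lengths are in m, angles in rad, forces in N, time in s.
With the tool pointing down it reaches from about 0.4 to 0.825 m from the base axis. Payload 7 kg.
Tool frame: the origin (TCP) lies at the centre of the arm's flange, where the gripper is bolted on; the fingertips stand 178 mm ahead of it and the grasp point (between the pads) lies 159 mm ahead of it; z points along the fingers, y is the direction in which the jaws open and shut (so a half turn about z gives the same grasp; the last joint's range is limited). The gripper opens to 88 mm and grips with 3 to 60 N. Pads are 19 mm wide; open, the fingers measure 130 mm over their backs; the gripper's body (78 mm by 193 mm) begins 47 mm behind the grasp point.
Start: joints at [1.433, 0.359, 0.012, 0, -1.224, -0.288], TCP at [0.279, 0.615, 0.405] pointing down, gripper open.
Joint ranges: [-3.07, 3.07], [-1.43, 2.12], [-1.02, 1.25], [-3.03, 1.67], [-3.05, -0], [-3.03, 3.03]. Speed limits (rad/s): [2.39, 2.39, 3.01, 3.14, 3.14, 3.14].

## Interface

Orientations are given as [roll, pitch, yaw] about the fixed x, y, z axes, in that order (R = Rz(yaw) Ry(pitch) Rx(roll)).
In Python, from station import arm gives the robot as it stands.
- The arm moves only by the shell command python3 -m handwheel 'ROWS' [OPENING] [FORCE]. ROWS is JSON, a list of rows, each a list of 4 numbers: the shift along the world's x, y, z in cm, then the turn about the world's z in rad. In form: [[dx, dy, dz, yaw], ...]. A call has 1 to 20 rows; each row shifts and turns the commanded pose from where the row before left it; what a row does not reach is not made up. A row lasts 1/10 s, in which the tool goes at most 50 mm and 8.59 degrees, less where a joint would pass 70% of its speed; a pose out of reach is approached as far as the arm can. A call is refused whole if a number of a shift passes 5 or a number of a turn 0.15, either way. A call with a gripper value outside its range is refused whole. OPENING is the closure, from 0 (fully open) to 1 (shut), set as the call begins (- or left out, the last holds). The fingers move at their own pace and stop on an object; FORCE is the grip in N (left out, the last holds). Time passes only in rows, so rows that do not move let the fingers close. It gives the time, the measured TCP pose, the force and the opening at its end, in the units of the state.
- arm.get_state(): the state, without advancing time (a new reading comes with each control period).
- arm.grab_frame(name): name is "scene" or "top"; returns a dict with "image" (384x512x3 uint8, red, green, blue), "depth" (384x512 float32, m along the optical axis (not along the pixel's ray), 0 where there is no reading), "vfov" (degrees; the focal length in pixels is half the picture's height over the tangent of half this angle, whatever the lens; pixels are square), "cx", "cy" (the principal point, pixels), "rvec" (rotation vector, rad) and "tvec" (3), from world to camera coordinates, as OpenCV has them. Camera axes: x right, y down, z forward; pixel columns grow to the right and rows downward; lengths in m; the calibration is good to about 2 mm. A picture is of the moment at which its call begins.
- arm.job_done(): hands the job in, once; it reports no verdict.
The state is a dict: "t": time; "q": joint angles; "qd": joint speeds; "joint_efforts": joint torques, N m; "eef_pos": TCP position; "ee_rot": TCP orientation; "force": force on the tool from outside, world axes, zero at the start; "moment": the same for the moment, N m; "width": finger opening in m.
Only numpy, scipy, OpenCV 4.12 (cv2) and the standard library are available. Lean on these libraries where they do the work, as an engineer would, in place of code of your own. Each camera call takes 0.05 s, during which the arm holds its last target.

## Working session

There is one attempt and no reset: what is moved stays moved. The work goes in short steps, Python scripts to look and compute and a shell command to move; the robot and the scene stay as the last step left them, time stands still between calls to the robot, and variables do not carry over. Pictures are saved under pics/ and viewed, and the job is handed in when it is done.

```bash
ls; mkdir -p pics; cat > h.py <<'E'
from station import arm
import numpy as np, cv2
def grab(n):
    f=arm.grab_frame(n); np.savez('pics/last_%s.npz'%n,**f); return f
def load(n): return dict(np.load('pics/last_%s.npz'%n))
def K(f):
    h=f['image'].shape[0]; F=h/2/np.tan(np.radians(float(f['vfov']))/2)
    return np.array([[F,0,f['cx']],[0,F,f['cy']],[0,0,1.]])
def ray(f,uv):
    R=cv2.Rodrigues(np.array(f['rvec'],float))[0]; t=np.array(f['tvec'],float).ravel()
    d=R.T@np.linalg.inv(K(f))@np.array([uv[0],uv[1],1.]); return -R.T@t,d
def onz(f,uv,z):
    c,d=ray(f,uv); return c+d*(z-c[2])/d[2]
def dep(f,uv):
    c,d=ray(f,uv); return c+d*f['depth'][int(round(uv[1])),int(round(uv[0]))]
def proj(f,p):
    return cv2.projectPoints(np.array(p,float).reshape(-1,3),np.array(f['rvec'],float),np.array(f['tvec'],float),K(f),None)[0].reshape(-1,2)
E
python3 - <<'E'
from h import *
for n in('scene','top'):
    f=grab(n); cv2.imwrite(f'pics/{n}0.png',cv2.resize(f['image'][:,:,::-1],(800,600),interpolation=cv2.INTER_CUBIC))
    print(n,f['vfov'],f['cx'],f['cy'],ray(f,(256,192)))
s=arm.get_state();print(s)
E
```

```text
pics
scene 53.79895814037375 256.75239390934325 189.2427643217643 (array([ 6.85643521e-04, -8.19192551e-01,  5.72207188e-01]), array([ 0.49865156,  0.71418559, -0.49126632]))
top 48.82637113187361 258.434121523664 195.25444008122489 (array([ 0.45064181, -0.1028708 ,  0.99039772]), array([ 0.06723043, -0.0172896 , -0.99763392]))
{'t': 0.1, 'q': array([ 1.43311261e+00,  3.59290616e-01,  1.11591545e-02, -2.91637904e-04,
       -1.22407276e+00, -2.88095486e-01]), 'qd': array([ 0.00113112, -0.00104922,  0.00109734,  0.00246023, -0.00017674,
       -0.00053992]), 'joint_efforts': array([-4.98441714e-04, -5.84163415e+01,  2.93754619e+01,  7.01569185e+00,
        1.02201873e-02, -4.31681144e-05]), 'eef_pos': array([0.27873318, 0.61457774, 0.40383894]), 'ee_rot': array([ 3.14016488e+00, -1.37180270e-04, -4.25878403e-01]), 'force': array([ 0.2154062 ,  0.87568316, -0.76832292]), 'moment': array([0.000158  , 0.02255222, 0.0148659 ]), 'width': 0.08751869758094095}
```

View pics/scene0.png

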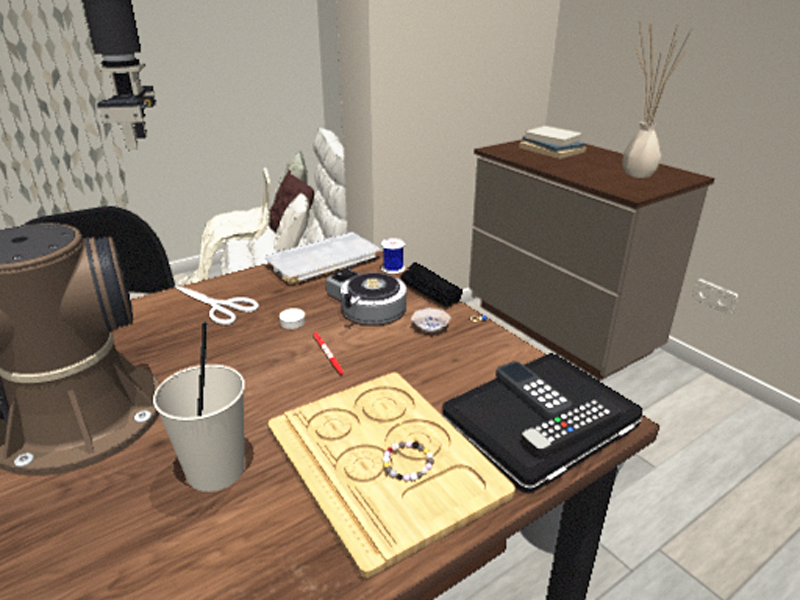

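View pics/top0.png

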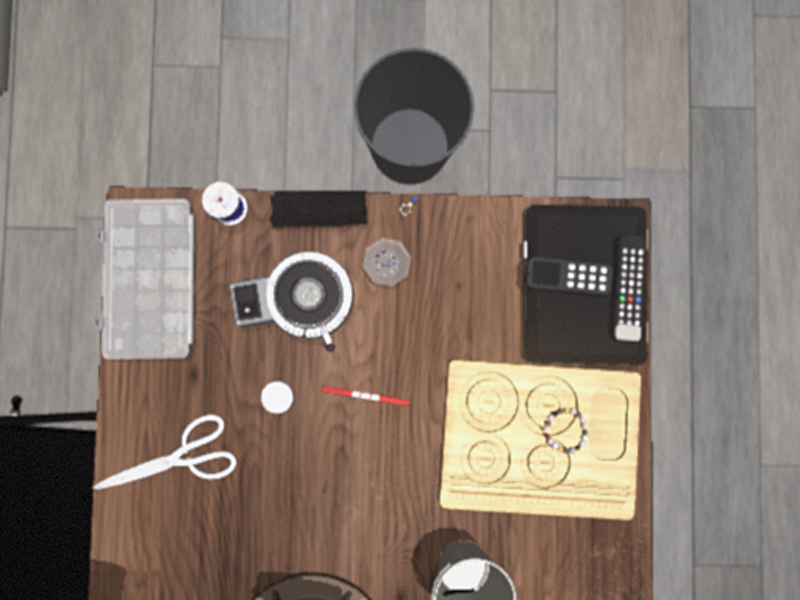

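The top picture shows the drum at about (309,294) in the 800x600 view, with the rocker pod at (250,301), the lever knob at (330,346) and the ring on the glass at (309,292). The blue spool is at (224,203) and the arm is clear of the view. I'll zoom in next.

```bash
python3 - <<'E'
from h import *
f=load('top'); im=f['image'][:,:,::-1]
x0,y0,x1,y1=140,150,235,235
cv2.imwrite('pics/topc.png',cv2.resize(im[y0:y1,x0:x1],None,fx=7,fy=7,interpolation=cv2.INTER_CUBIC))
g=load('scene'); im=g['image'][:,:,::-1]
cv2.imwrite('pics/scc.png',cv2.resize(im[150:215,200:300],None,fx=8,fy=8,interpolation=cv2.INTER_CUBIC))
print([onz(f,(198,188),.057),onz(f,(160,193),.045),onz(f,(211,221),.073)])
E
```

```text
[array([0.51995461, 0.00903778, 0.057     ]), array([0.50805805, 0.09455558, 0.045     ]), array([ 0.44786372, -0.02270405,  0.073     ])]
```

View pics/topc.png

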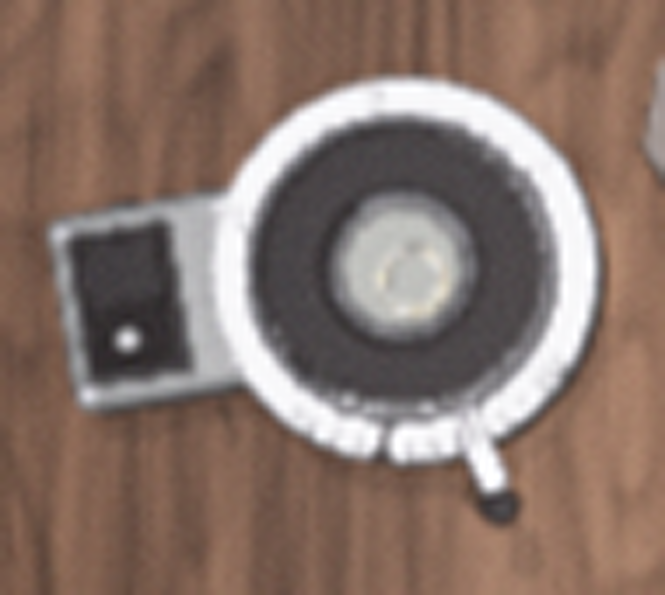

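View pics/scc.png

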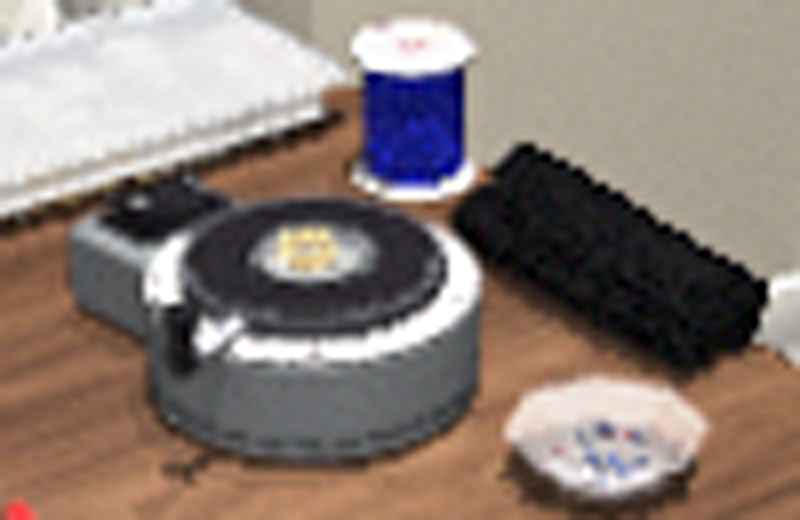

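```bash
cat > m.py <<'E'
from h import *
from scipy.optimize import least_squares
def fitlight(f):
    g=cv2.cvtColor(f['image'],cv2.COLOR_RGB2GRAY).astype(np.float32)
    # radial edge search for the outer deck rim (z=.046): centre guess
    R=cv2.Rodrigues(np.array(f['rvec'],float))[0]
    c=np.array([.522,.008])
    th=np.radians(np.arange(0,360,3)); pts=[]
    rr=np.arange(.048,.074,.0005)
    for it in range(3):
        pts=[]
        for a in th:
            P=np.c_[c[0]+rr*np.cos(a),c[1]+rr*np.sin(a),0*rr+.046]
            uv=proj(f,P).astype(np.float32)
            v=cv2.remap(g,uv[:,0].reshape(1,-1),uv[:,1].reshape(1,-1),cv2.INTER_CUBIC)[0]
            dv=np.gradient(v); i=np.argmin(dv)
            if dv[i]<-3 and 0<i<len(rr)-1: pts.append(P[i,:2])
        pts=np.array(pts)
        s=least_squares(lambda q:np.hypot(*(pts-q[:2]).T)-q[2],[*c,.062],loss='soft_l1',f_scale=.001)
        c=s.x[:2]
    return s.x,len(pts),g
if __name__=='__main__':
    f=load('top'); x,n,g=fitlight(f); print('deck centre,r',x,n)
    c=x[:2]
    # angular profile on deck at z=.046, r 50..61
    a=np.radians(np.arange(120,270,1.)) # world angle about centre; -x is 180
    v=0
    for r in np.arange(.051,.060,.001):
        uv=proj(f,np.c_[c[0]+r*np.cos(a),c[1]+r*np.sin(a),0*a+.046]).astype(np.float32)
        v=v+cv2.remap(g,uv[:,0].reshape(1,-1),uv[:,1].reshape(1,-1),cv2.INTER_CUBIC)[0]/9
    print([(int(round(np.degrees(t))),int(q)) for t,q in zip(a,v)])
    # knob: darkest blob z=.073
    hsv=g[212:228,203:218]; print(hsv.astype(int))
    # dot & pod corners
    for name,uv,z in [('dot',(140+128/7,150+339/7),.049),('podBL',(140+88/7,150+407/7),.039),('podTL',(140+50/7,150+226/7),.039),('ring',(140+412/7,150+268/7),.060),('knob',(140+499/7,150+502/7),.073)]:
        print(name,onz(f,np.array(uv)-.43,z))
E
python3 m.py
```

```text
deck centre,r [0.52061148 0.01234742 0.06125783] 116
[(120, 242), (121, 242), (122, 243), (123, 244), (124, 245), (125, 247), (126, 246), (127, 245), (128, 244), (129, 244), (130, 244), (131, 243), (132, 244), (133, 245), (134, 245), (135, 244), (136, 245), (137, 244), (138, 243), (139, 243), (140, 243), (141, 243), (142, 244), (143, 241), (144, 237), (145, 234), (146, 235), (147, 238), (148, 239), (149, 237), (150, 233), (151, 230), (152, 232), (153, 237), (154, 244), (155, 248), (156, 244), (157, 239), (158, 231), (159, 226), (160, 229), (161, 236), (162, 244), (163, 247), (164, 247), (165, 244), (166, 239), (167, 233), (168, 231), (169, 236), (170, 242), (171, 240), (172, 222), (173, 187), (174, 153), (175, 136), (176, 143), (177, 169), (178, 204), (179, 236), (180, 249), (181, 247), (182, 243), (183, 234), (184, 233), (185, 239), (186, 244), (187, 245), (188, 243), (189, 239), (190, 233), (191, 229), (192, 230), (193, 236), (194, 244), (195, 249), (196, 249), (197, 244), (198, 231), (199, 218), (200, 213), (201, 217), (202, 220), (203, 216), (204, 213), (205, 219), (206, 227), (2
[... 1266 characters left out ...]
7 106  90  81  89 128 125 101  76  83 117 134 128 126]
 [115 114 112 102  89  66  64  62  65  68  69  99 130 129 128]
 [115 115 118 121 104  72  59  68  78  75  65 101 132 129 129]
 [115 114 121 130 126  95  68  65  71  71  73 114 134 130 129]
 [111 113 122 131 133 124  98  81  71  74  91 122 134 133 131]
 [111 112 122 132 134 134 127 117 107 110 112 118 131 126 134]
 [111 115 122 129 131 134 134 135 134 129 120 122 122 120 128]
 [112 114 123 128 131 134 138 139 137 131 122 119 118 116 128]]
dot [0.49662825 0.09810174 0.049     ]
podBL [0.47513579 0.11226063 0.039     ]
podTL [0.53290584 0.1262336  0.039     ]
ring [0.52006785 0.00775028 0.06      ]
knob [ 0.44724573 -0.02240797  0.073     ]
```

```bash
cat > m2.py <<'E'
from m import *
import sys
def edge(f,g,c,z,r0,r1,sign,ths):
    rr=np.arange(r0,r1,.0004)
    for it in range(3):
        pts=[]
        for a in np.radians(ths):
            P=np.c_[c[0]+rr*np.cos(a),c[1]+rr*np.sin(a),0*rr+z]
            uv=proj(f,P).astype(np.float32)
            v=cv2.remap(g,uv[:,0].reshape(1,-1),uv[:,1].reshape(1,-1),cv2.INTER_CUBIC)[0]
            dv=sign*np.gradient(v); i=np.argmax(dv)
            if dv[i]>3 and 2<i<len(rr)-3: pts.append(P[i,:2])
        pts=np.array(pts)
        s=least_squares(lambda q:np.hypot(*(pts-q[:2]).T)-q[2],[*c,(r0+r1)/2],loss='soft_l1',f_scale=.0005); c=s.x[:2]
    return s.x,len(pts),np.median(abs(s.fun))
def dark(g,x0,y0,x1,y1,thr):
    m=(g<thr).astype(np.uint8); mm=np.zeros_like(m); mm[y0:y1,x0:x1]=m[y0:y1,x0:x1]
    n,l,st,ce=cv2.connectedComponentsWithStats(mm); k=1+np.argmax(st[1:,4]); return ce[k],st[k]
if __name__=='__main__':
    f=load('top'); g=cv2.cvtColor(f['image'],cv2.COLOR_RGB2GRAY).astype(np.float32)
    c=[.5206,.0115]
    print('outer bright->',edge(f,g,c,.046,.055,.068,-1,[*range(-90,50,3),*range(120,195,3),*range(212,270,3)]))
    print('inner dark->bright z57',edge(f,g,c,.057,.038,.052,1,range(0,360,3)))
    ce,st=dark(g,203,217,218,228,85); print('knob px',ce,st,onz(f,ce,.073))
    sc=load('scene'); gs=cv2.cvtColor(sc['image'],cv2.COLOR_RGB2GRAY).astype(np.float32)
    ce2,st2=dark(gs,215,184,228,200,60); print('knob scene',ce2,st2,onz(sc,ce2,.060))
    hs=cv2.cvtColor(f['image'],cv2.COLOR_RGB2HSV)
    m=((g>170)).astype(np.uint8); w=np.zeros_like(m); w[193:204,153:164]=m[193:204,153:164]
    ce3=cv2.connectedComponentsWithStats(w); print('dot',ce3[2],ce3[3]); print(onz(f,ce3[3][1],.049))
E
python3 m2.py
```

```text
outer bright-> (array([0.5207007 , 0.01207239, 0.06108506]), 92, np.float64(0.00027770908494533994))
inner dark->bright z57 (array([0.52003797, 0.01110129, 0.04895522]), 119, np.float64(0.0003063192497683373))
knob px [210.54166667 221.83333333] [207 219   7   6  24] [ 0.44605105 -0.02176002  0.073     ]
knob scene [222.29411765 191.5       ] [220 186   6  11  34] [ 0.44576259 -0.01921661  0.06      ]
dot [[     0      0    512    384 196606]
 [   157    198      2      1      2]] [[255.50099692 191.49993388]
 [157.5        198.        ]]
[0.49661046 0.0988856  0.049     ]
```

```bash
python3 -m handwheel '[[0.7,-1.7,0,0.02],[1.45,-3.45,-0.8,0.042],[1.45,-3.45,-0.8,0.042],[1.45,-3.45,-0.8,0.042],[1.45,-3.45,-0.8,0.042],[1.45,-3.45,-0.8,0.042],[1.45,-3.45,-0.8,0.042],[1.45,-3.45,-0.8,0.042],[1.45,-3.45,-0.8,0.042],[1.45,-3.45,-0.8,0.042],[1.45,-3.45,-0.8,0.042],[1.45,-3.45,-0.8,0.042],[1.45,-3.45,-0.8,0.042],[1.45,-3.45,-0.8,0.042],[1.45,-3.45,-0.8,0.042],[0.8,-1.7,0,0.02],[0,0,0,0],[0,0,0,0]]' 1 10
python3 - <<'E'
from h import *
s=arm.get_state();print(s['t'],s['eef_pos'],s['ee_rot'],s['force'],s['width'])
E
```

```text
t: 1.9
eef_pos: [0.4968, 0.0973, 0.2924]
ee_rot: [3.142, 0.0, 0.2]
force: [-0.4, 0.6, 0.3]
width: 0.0004
1.9 [0.4968328  0.09732093 0.29242641] [3.14150809e+00 4.63930660e-04 2.00445301e-01] [-0.35020201  0.62927258  0.33040543] 0.00041785729544060015
```

```bash
python3 -m handwheel '[[-0.1,0.1,-1,0],[0,0,-2,0],[0,0,-1.5,0],[0,0,-0.7,0],[0,0,-0.3,0],[0,0,0,0],[0,0,0,0]]'
python3 - <<'E'
from h import *
for n in('scene','top'):
    f=grab(n); 
    a,b=((180,120),(310,220)) if n=='scene' else ((120,130),(250,230))
    cv2.imwrite(f'pics/{n}1.png',cv2.resize(f['image'][a[1]:b[1],a[0]:b[0],::-1],None,fx=6,fy=6,interpolation=cv2.INTER_CUBIC))
E
```

```text
t: 2.6
eef_pos: [0.496, 0.0991, 0.2382]
ee_rot: [-3.141, -0.001, 0.203]
force: [0.7, -0.5, -0.9]
width: 0.0004
```

View pics/scene1.png

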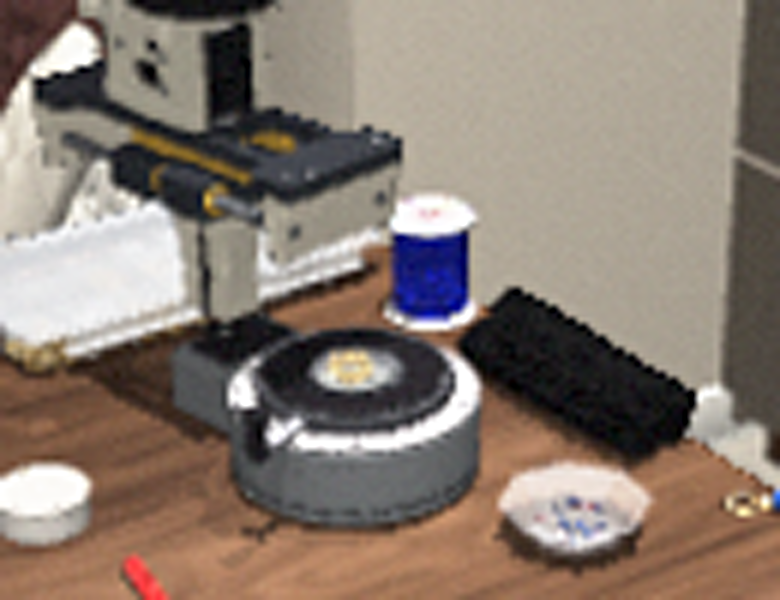

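View pics/top1.png

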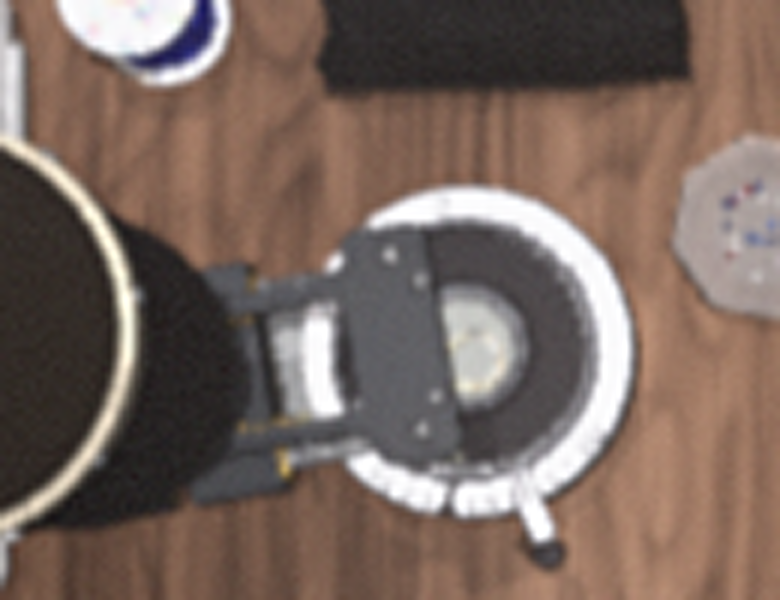

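The scene view shows the closed fingers at (228,320), directly above the rocker. In the top view the lever and ring haven't moved. Next I press.

```bash
python3 -m handwheel '[[0,0,-0.4,0],[0,0,-0.4,0],[0,0,-0.2,0],[0,0,-0.2,0],[0,0,-0.1,0],[0,0,0,0],[0,0,0,0]]'
```

```text
t: 3.4
eef_pos: [0.496, 0.0988, 0.2247]
ee_rot: [-3.142, -0.0, 0.202]
force: [-0.3, 0.7, 0.2]
width: 0.0008
```

```bash
python3 -m handwheel '[[0,0,-0.1,0],[0,0,-0.1,0],[0,0,0,0],[0,0,0,0]]';python3 -m handwheel '[[0,0,-0.1,0],[0,0,0,0],[0,0,0,0]]'
```

```text
t: 3.8
eef_pos: [0.496, 0.0988, 0.2233]
ee_rot: [-3.141, -0.001, 0.203]
force: [-3.3, 0.5, 7.8]
width: 0.0004
t: 4.1
eef_pos: [0.4959, 0.0988, 0.2232]
ee_rot: [-3.142, -0.001, 0.203]
force: [-7.1, -0.1, 18.2]
width: 0.0006
```

```bash
python3 -m handwheel '[[0,0,1,0],[0,0,2,0],[0,0,2.5,0],[0,0,1,0],[-0.5,-1.2,0,0.022],[-1,-2.4,0,0.044],[-1,-2.4,0,0.044],[-1,-2.4,0,0.044],[-1,-2.4,0,0.044],[-0.5,-1.3,0,0.022],[0,0,0,0],[0,0,0,0]]' 0.545
python3 - <<'E'
from h import *
for n in('scene','top'):
    f=grab(n); 
    a,b=((180,120),(310,220)) if n=='scene' else ((120,130),(250,230))
    cv2.imwrite(f'pics/{n}2.png',cv2.resize(f['image'][a[1]:b[1],a[0]:b[0],::-1],None,fx=6,fy=6,interpolation=cv2.INTER_CUBIC))
E
```

```text
t: 5.3
eef_pos: [0.4459, -0.0223, 0.2867]
ee_rot: [3.142, -0.0, 0.421]
force: [0.2, 0.1, 0.6]
width: 0.0397
```

View pics/scene2.png

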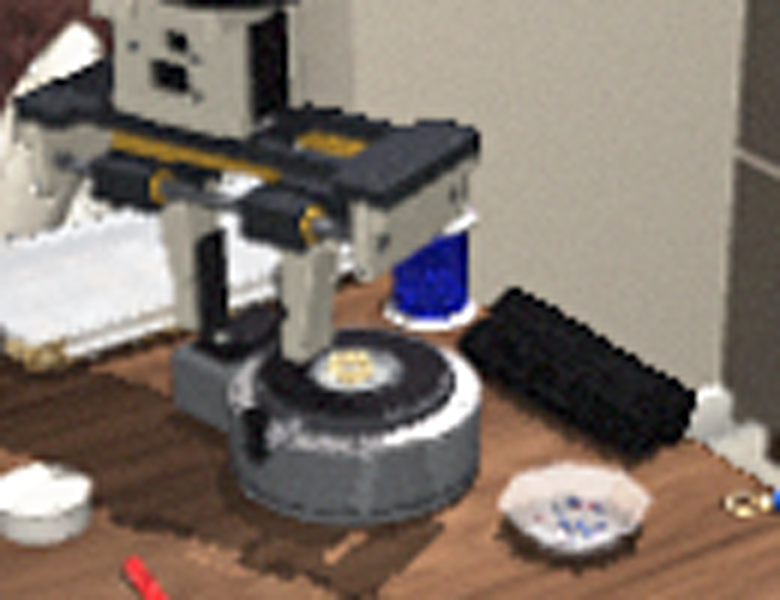

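View pics/top2.png

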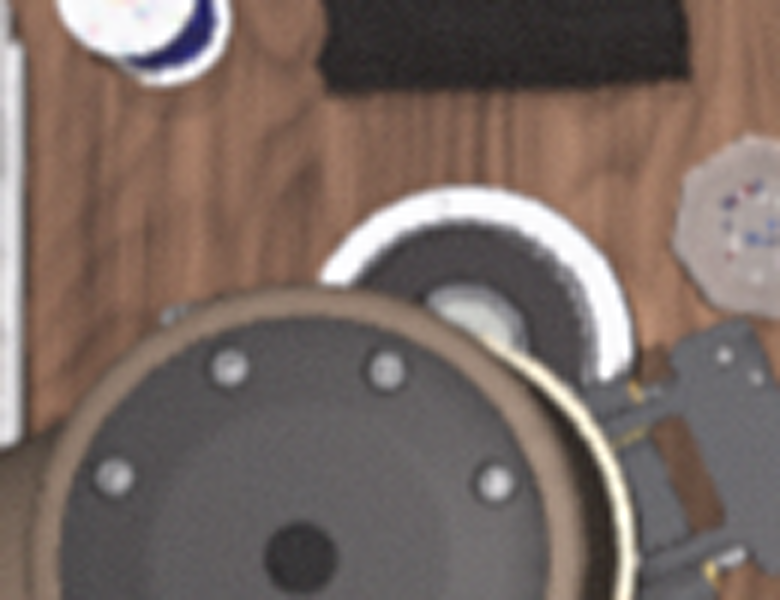

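The fingers now straddle the knob from above. Before I lower them I'll compare the rocker with how it looked at the start.

```bash
python3 - <<'E'
from h import *
a=cv2.imread('pics/scene0.png')
f=load('scene')['image'][:,:,::-1]
a=cv2.resize(f[165:200,205:245],None,fx=12,fy=12,interpolation=cv2.INTER_CUBIC)
b=cv2.imread('pics/scc.png'); b=cv2.resize(b[120:400,40:360],a.shape[1::-1],interpolation=cv2.INTER_CUBIC)
cv2.imwrite('pics/cmp.png',cv2.resize(np.hstack([b,a]),(800,350)))
E
```

```text
(no output)
```

View pics/cmp.png

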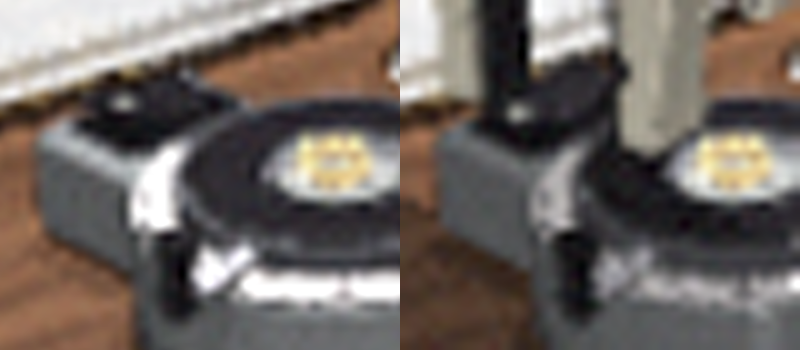

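The rocker's far half is now raised and its near half is down, and the glass is brighter, so the lamp is on. Next I lower the fingers around the knob.

```bash
python3 -m handwheel '[[0,0,-1,0],[0,0,-2,0],[0,0,-1.5,0],[0,0,-0.5,0],[0,0,0,0],[0,0,0,0]]'
python3 - <<'E'
from h import *
c=np.array([.5204,.0116])
ph=[np.radians(204.2)]; 
for d in range(208,248,4): ph.append(np.radians(d))
P=[c+.082*np.array([np.cos(p),np.sin(p)]) for p in ph]
for i in range(1,len(P)): print(np.degrees(ph[i]),np.round((P[i]-P[i-1])*100,2),round(ph[i]-ph[i-1],3),P[i])
f=grab('scene'); 
a,b=((180,120),(310,220))
cv2.imwrite(f'pics/scene3.png',cv2.resize(f['image'][a[1]:b[1],a[0]:b[0],::-1],None,fx=6,fy=6,interpolation=cv2.INTER_CUBIC))
E
```

```text
t: 6.0
eef_pos: [0.4461, -0.022, 0.2368]
ee_rot: [3.141, -0.0, 0.423]
force: [-0.1, 0.6, 0.0]
width: 0.0395
208.0 [ 0.24 -0.49] 0.066 [ 0.4479983  -0.02689667]
212.0 [ 0.29 -0.5 ] 0.07 [ 0.45086006 -0.03185338]
216.0 [ 0.32 -0.47] 0.07 [ 0.45406061 -0.03659839]
220.0 [ 0.35 -0.45] 0.07 [ 0.45758436 -0.04110858]
224.0 [ 0.38 -0.43] 0.07 [ 0.46141414 -0.04536199]
228.00000000000003 [ 0.41 -0.4 ] 0.07 [ 0.46553129 -0.04933788]
232.00000000000003 [ 0.44 -0.37] 0.07 [ 0.46991576 -0.05301688]
236.00000000000003 [ 0.46 -0.34] 0.07 [ 0.47454618 -0.05638108]
239.99999999999997 [ 0.49 -0.3 ] 0.07 [ 0.4794     -0.05941408]
244.0 [ 0.51 -0.27] 0.07 [ 0.48445357 -0.06210111]
```

View pics/scene3.png

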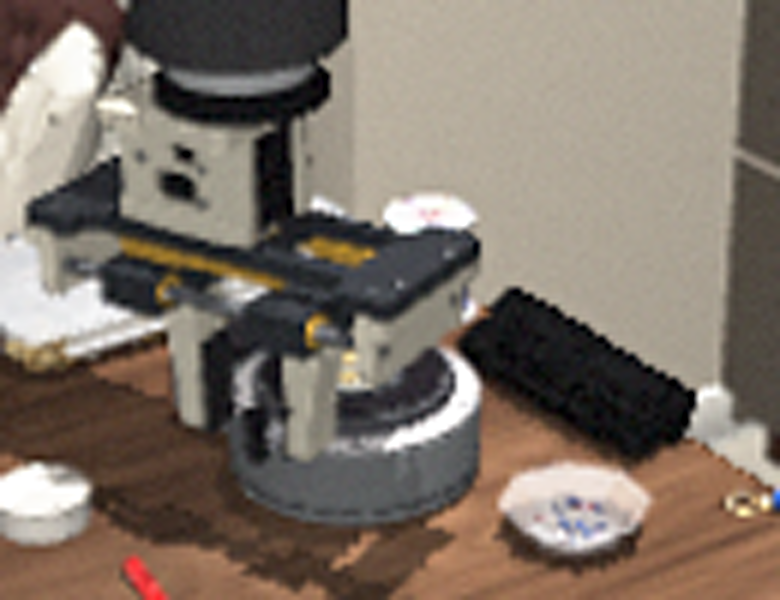

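The knob at (258,430) stands between the two fingers. Next I push anticlockwise towards open.

```bash
python3 -m handwheel '[[0.24,-0.49,0,0.066],[0.14,-0.25,0,0.035],[0.15,-0.25,0,0.035],[0.16,-0.24,0,0.035],[0.16,-0.23,0,0.035],[0.17,-0.23,0,0.035],[0.18,-0.22,0,0.035],[0.19,-0.22,0,0.035],[0.19,-0.21,0,0.035],[0.2,-0.2,0,0.035],[0.21,-0.2,0,0.035],[0.22,-0.19,0,0.035],[0.22,-0.18,0,0.035],[0.23,-0.17,0,0.035],[0.23,-0.17,0,0.035],[0,0,0,0]]'
python3 - <<'E'
from h import *
f=grab('scene'); 
a,b=((180,120),(310,220))
cv2.imwrite(f'pics/scene4.png',cv2.resize(f['image'][a[1]:b[1],a[0]:b[0],::-1],None,fx=6,fy=6,interpolation=cv2.INTER_CUBIC))
E
```

```text
t: 7.65
eef_pos: [0.4751, -0.0568, 0.2374]
ee_rot: [3.141, -0.001, 0.979]
force: [0.0, 0.6, 0.7]
width: 0.0398
```

View pics/scene4.png

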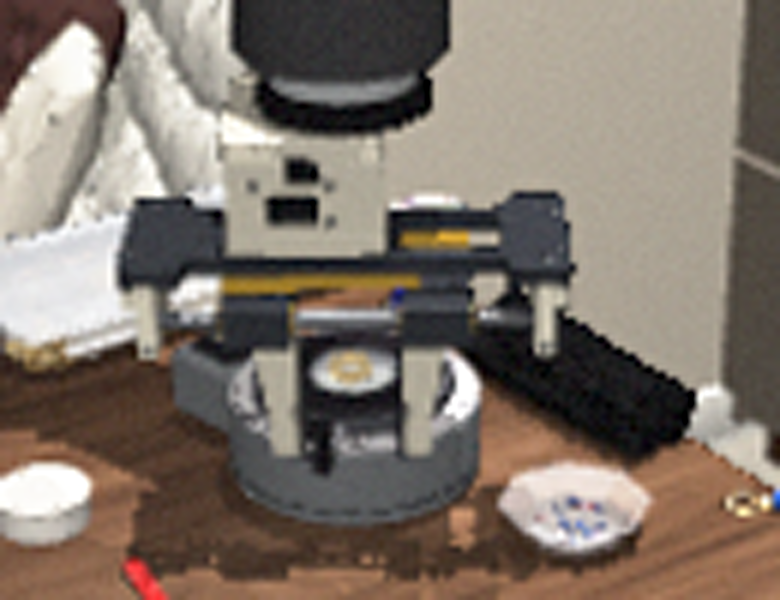

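The knob has moved along with the left finger to (322,450), and the iris is visibly wider open. I'll go on to the stop in small steps.

```bash
python3 -m handwheel '[[0.12,-0.08,0,0.0175],[0.12,-0.08,0,0.0175],[0,0,0,0]]';python3 -m handwheel '[[0.12,-0.08,0,0.0175],[0.12,-0.08,0,0.0175],[0,0,0,0]]';python3 -m handwheel '[[0.12,-0.07,0,0.0175],[0,0,0,0],[0,0,0,0]]'
```

```text
t: 8.0
eef_pos: [0.4772, -0.0584, 0.2368]
ee_rot: [3.141, -0.0, 1.014]
force: [-0.7, 0.1, 0.3]
width: 0.0398
t: 8.3
eef_pos: [0.4797, -0.0601, 0.2366]
ee_rot: [3.142, 0.0, 1.049]
force: [-0.4, 0.7, 0.5]
width: 0.0398
t: 8.6
eef_pos: [0.4804, -0.0605, 0.2365]
ee_rot: [-3.141, 0.0, 1.066]
force: [-3.3, 4.1, 0.9]
width: 0.0402
```

```bash
python3 -m handwheel '[[0.09,-0.05,0,0.01],[0,0,0,0],[0,0,0,0]]'
python3 - <<'E'
from h import *
f=grab('scene'); 
a,b=((180,120),(310,220))
cv2.imwrite(f'pics/scene5.png',cv2.resize(f['image'][a[1]:b[1],a[0]:b[0],::-1],None,fx=6,fy=6,interpolation=cv2.INTER_CUBIC))
s=arm.get_state();c=np.array([.5204,.0116]);print(s['force'],s['eef_pos'],s['ee_rot'])
p=s['eef_pos'][:2];y=s['ee_rot'][2]
for r in(.005,.006):
  k=p-(s['width']/2-r)*np.array([np.sin(y),-np.cos(y)]); d=k-c; print(np.hypot(*d),np.degrees(np.arctan2(d[1],d[0]))%360)
E
```

```text
t: 8.9
eef_pos: [0.4808, -0.0607, 0.2363]
ee_rot: [-3.139, 0.0, 1.076]
force: [-5.1, 7.9, 3.5]
width: 0.0401
[-5.91844238  8.65793293  3.99729359] [ 0.4807804  -0.06069258  0.23632185] [-3.13941672e+00  1.16123053e-04  1.07573540e+00]
0.08389673006070114 230.92701740571238
0.0837166913946381 231.59951600769895
```

View pics/scene5.png

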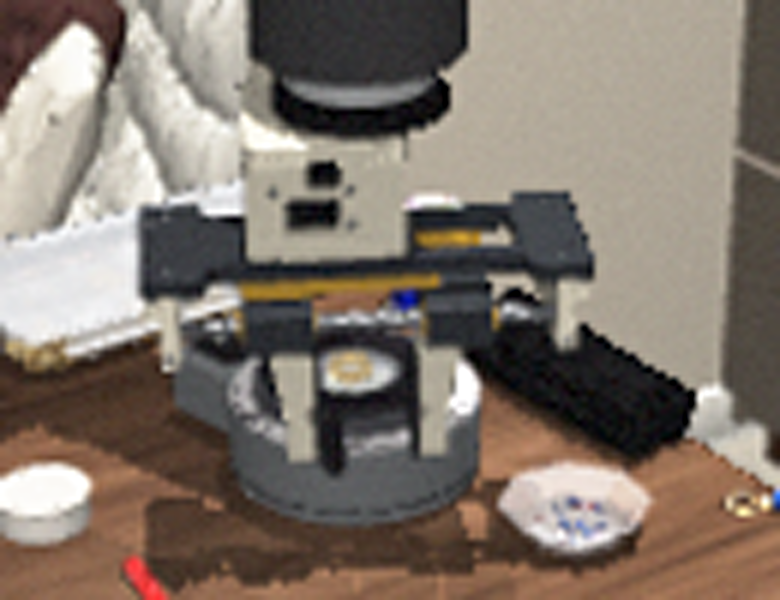

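The stop was reached with 10 N, and the pose puts the knob at 231.3°, where the marks say 1.40 rad lies. Next I work out the return arc. The contact position for the mark is a TCP angle of about 165.1°.

```bash
python3 - <<'E'
from h import *
c=np.array([.5204,.0116])
ph=[241.3]+list(range(238,166,-3))
prev=None
for d in ph:
    p=np.radians(d);P=c+.082*np.array([np.cos(p),np.sin(p)])
    if prev is not None: print(d,list(np.round((P-prev)*100,2)))
    prev=P
E
```

```text
238 [np.float64(-0.41), np.float64(0.24)]
235 [np.float64(-0.36), np.float64(0.24)]
232 [np.float64(-0.35), np.float64(0.26)]
229 [np.float64(-0.33), np.float64(0.27)]
226 [np.float64(-0.32), np.float64(0.29)]
223 [np.float64(-0.3), np.float64(0.31)]
220 [np.float64(-0.28), np.float64(0.32)]
217 [np.float64(-0.27), np.float64(0.34)]
214 [np.float64(-0.25), np.float64(0.35)]
211 [np.float64(-0.23), np.float64(0.36)]
208 [np.float64(-0.21), np.float64(0.37)]
205 [np.float64(-0.19), np.float64(0.38)]
202 [np.float64(-0.17), np.float64(0.39)]
199 [np.float64(-0.15), np.float64(0.4)]
196 [np.float64(-0.13), np.float64(0.41)]
193 [np.float64(-0.11), np.float64(0.42)]
190 [np.float64(-0.09), np.float64(0.42)]
187 [np.float64(-0.06), np.float64(0.42)]
184 [np.float64(-0.04), np.float64(0.43)]
181 [np.float64(-0.02), np.float64(0.43)]
178 [np.float64(0.0), np.float64(0.43)]
175 [np.float64(0.03), np.float64(0.43)]
172 [np.float64(0.05), np.float64(0.43)]
169 [np.float64(0.07), np.float64(0.42)]
```

```bash
python3 -m handwheel '[[-0.41,0.24,0,-0.06],[-0.36,0.24,0,-0.052],[-0.35,0.26,0,-0.052],[-0.33,0.27,0,-0.052],[-0.32,0.29,0,-0.052],[-0.3,0.31,0,-0.052],[-0.28,0.32,0,-0.052],[-0.27,0.34,0,-0.052],[-0.25,0.35,0,-0.052],[-0.23,0.36,0,-0.052],[-0.21,0.37,0,-0.052],[-0.19,0.38,0,-0.052],[-0.17,0.39,0,-0.052],[-0.15,0.4,0,-0.052],[-0.13,0.41,0,-0.052],[-0.11,0.42,0,-0.052],[0,0,0,0]]'
```

```text
t: 10.65
eef_pos: [0.441, -0.0076, 0.2367]
ee_rot: [3.141, -0.0, 0.236]
force: [0.9, 0.4, -0.4]
width: 0.0397
```

```bash
python3 -m handwheel '[[-0.09,0.42,0,-0.052],[-0.06,0.42,0,-0.052],[-0.04,0.43,0,-0.052],[-0.02,0.43,0,-0.052],[0,0.43,0,-0.052],[0.03,0.43,0,-0.052],[0.05,0.43,0,-0.052],[0.03,0.2,0,-0.026],[0,0,0,0],[0,0,0,0]]'
python3 - <<'E'
from h import *
s=arm.get_state();c=np.array([.5204,.0116]);print(s['force'],s['eef_pos'],s['ee_rot'],s['width'])
p=s['eef_pos'][:2];y=s['ee_rot'][2]
d=p-c;print(np.hypot(*d),np.degrees(np.arctan2(d[1],d[0]))%360)
for r in(.005,.006):
  k=p+(s['width']/2-r)*np.array([np.sin(y),-np.cos(y)]); d=k-c; print(np.hypot(*d),np.degrees(np.arctan2(d[1],d[0]))%360)
f=grab('scene'); 
a,b=((180,120),(310,220))
cv2.imwrite(f'pics/scene6.png',cv2.resize(f['image'][a[1]:b[1],a[0]:b[0],::-1],None,fx=6,fy=6,interpolation=cv2.INTER_CUBIC))
E
```

```text
t: 11.65
eef_pos: [0.4401, 0.0241, 0.2367]
ee_rot: [-3.142, -0.0, -0.152]
force: [0.2, 0.6, 0.6]
width: 0.0399
[0.24751543 0.58358887 0.63262535] [0.44011048 0.02411998 0.23665389] [-3.14153919e+00 -1.13879136e-04 -1.52261607e-01] 0.039921713612518596
0.08125980721683206 171.13693536019284
0.08258982905632638 181.5734503828136
0.08241694459150373 180.88943734659287
```

View pics/scene6.png

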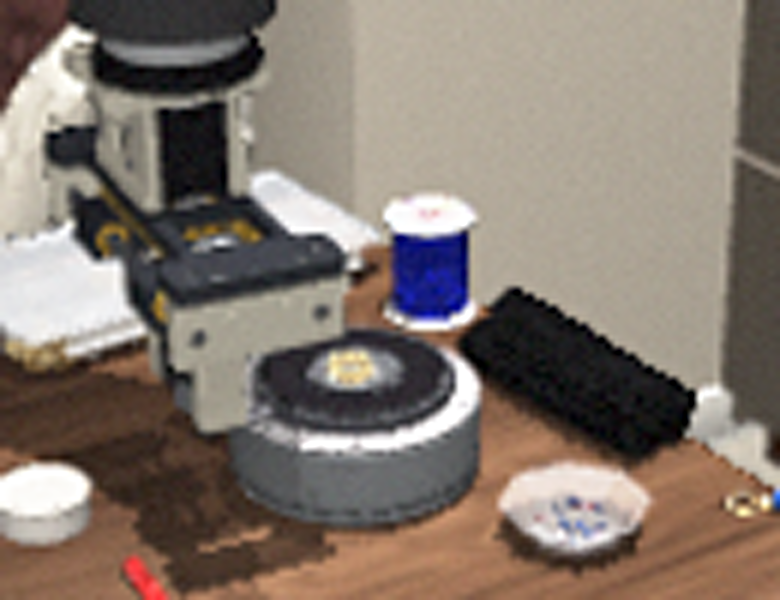

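```bash
python3 -m handwheel '[[0.03,0.18,0,-0.022],[0.03,0.18,0,-0.022],[0.04,0.18,0,-0.022],[0.04,0.17,0,-0.022],[0,0,0,0],[0,0,0,0]]'
python3 - <<'E'
from h import *
s=arm.get_state();c=np.array([.5204,.0116]);print(s['force'],s['eef_pos'],s['ee_rot'],s['width'])
p=s['eef_pos'][:2];y=s['ee_rot'][2]
for r in(.005,.0055,.006):
  k=p+(s['width']/2-r)*np.array([np.sin(y),-np.cos(y)]); d=k-c; print(np.hypot(*d),np.degrees(np.arctan2(d[1],d[0]))%360)
E
python3 -m handwheel '[[-0.1,-0.5,0,0],[-0.1,-0.5,0,0],[0,0,1.5,0],[0,0,2.5,0],[0,0,2.5,0],[0.5,1,0,0],[0.5,3,0,0],[0.5,4,0,0],[0.5,4,0,0],[0.5,4,0,0],[0,2,0,0],[0,0,0,0],[0,0,0,0]]'
cat > look.py <<'E'
from m2 import *
import sys
k=sys.argv[1]
f=grab('top'); g=cv2.cvtColor(f['image'],cv2.COLOR_RGB2GRAY).astype(np.float32)
cv2.imwrite(f'pics/top{k}.png',cv2.resize(f['image'][150:235,140:235,::-1],None,fx=7,fy=7,interpolation=cv2.INTER_CUBIC))
sc=grab('scene'); cv2.imwrite(f'pics/scene{k}.png',cv2.resize(sc['image'][150:215,200:300,::-1],None,fx=8,fy=8,interpolation=cv2.INTER_CUBIC))
print('inner',edge(f,g,[.5204,.0116],.057,.038,.052,1,range(-90,90,3)))
c=np.array([.5204,.0116])
a=np.radians(np.arange(140,240,1.))
def prof(rs,z):
    v=0
    for r in rs:
        uv=proj(f,np.c_[c[0]+r*np.cos(a),c[1]+r*np.sin(a),0*a+z]).astype(np.float32)
        v=v+cv2.remap(g,uv[:,0].reshape(1,-1),uv[:,1].reshape(1,-1),cv2.INTER_CUBIC)[0]/len(rs)
    return v
for nm,rs,z in(('deck',np.arange(.051,.060,.001),.046),('lever z53',np.arange(.064,.074,.001),.053),('knob z73',np.arange(.079,.086,.001),.073)):
    v=prof(rs,z); print(nm,[(int(round(np.degrees(t))),int(q)) for t,q in zip(a,v) if 150<np.degrees(t)<215])
E
python3 look.py 7
```

```text
t: 12.3
eef_pos: [0.4414, 0.0314, 0.2367]
ee_rot: [-3.141, -0.0, -0.242]
force: [0.2, -0.2, 0.1]
width: 0.04
[ 0.199227   -0.18758116  0.11431305] [0.44143847 0.03144827 0.23666145] [-3.14144605e+00 -3.43641263e-05 -2.41959503e-01] 0.04001632781863185
0.08272606190949008 176.3424852638493
0.08263893534019123 176.0013048615134
0.08255474516505898 175.65941643677743
t: 13.6
eef_pos: [0.4641, 0.2013, 0.3009]
ee_rot: [3.141, 0.001, -0.241]
force: [-0.5, -0.5, -0.6]
width: 0.0399
inner (array([0.51949386, 0.01124325, 0.04919912]), 60, np.float64(0.0005527831721008625))
deck [(151, 232), (152, 237), (153, 244), (154, 250), (155, 250), (156, 247), (157, 242), (158, 236), (159, 235), (160, 238), (161, 245), (162, 248), (163, 249), (164, 248), (165, 243), (166, 237), (167, 234), (168, 236), (169, 236), (170, 233), (171, 226), (172, 212), (173, 197), (174, 195), (175, 210), (176, 224), (177, 224), (178, 223), (179, 227), (180, 234), (181, 237), (182, 234), (183, 234), (184, 240), (185, 245), (186, 247), (187, 246), (188, 243), (189, 238), (190, 233), (191, 231), (192, 235), (193, 243), (194, 2
[... 1056 characters left out ...]
, (155, 91), (156, 94), (157, 98), (158, 102), (159, 103), (160, 101), (161, 101), (162, 104), (163, 106), (164, 107), (165, 106), (166, 102), (167, 101), (168, 101), (169, 97), (170, 85), (171, 74), (172, 63), (173, 59), (174, 64), (175, 68), (176, 70), (177, 68), (178, 60), (179, 56), (180, 62), (181, 80), (182, 94), (183, 94), (184, 90), (185, 91), (186, 98), (187, 107), (188, 117), (189, 122), (190, 124), (191, 121), (192, 116), (193, 113), (194, 116), (195, 121), (196, 128), (197, 133), (198, 136), (199, 137), (200, 137), (201, 137), (202, 136), (203, 138), (204, 139), (205, 136), (206, 135), (207, 133), (208, 133), (209, 137), (210, 138), (211, 137), (212, 135), (213, 131), (214, 129)]
```

View pics/top7.png

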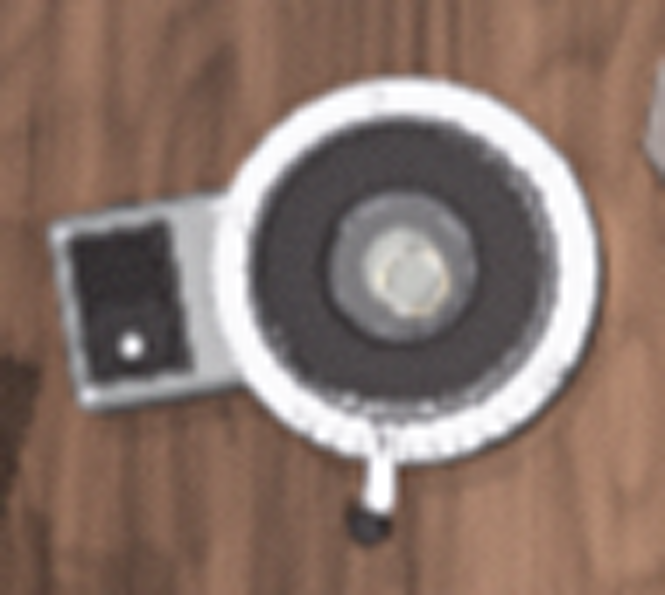

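View pics/scene7.png

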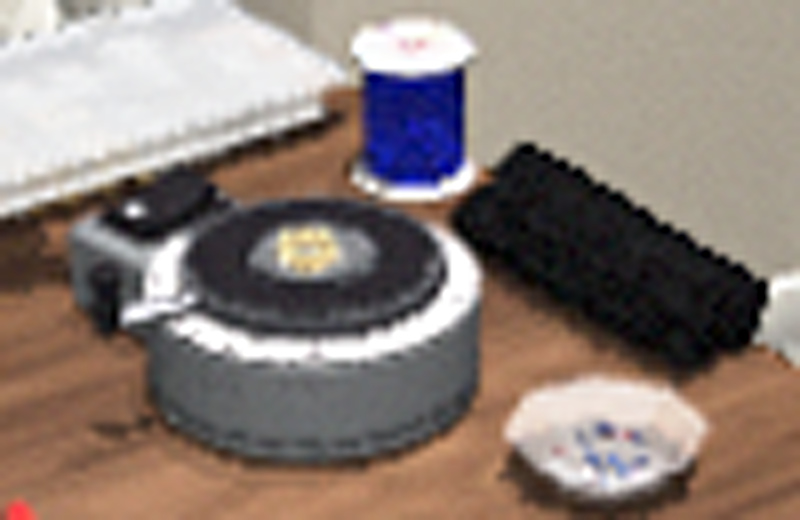

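The lever has come to (368,525) in the top crop, and its bar's midline is at about 175.6°. The arrowed mark was at about 175.2°, so 0.3–0.8° remains. The rocker is on, with its dot half down. I'll go back the same way and nudge about 0.6 mm further.

```bash
python3 -m handwheel '[[0,-2,0,0],[-0.5,-4,0,0],[-0.5,-4,0,0],[-0.5,-4,0,0],[-0.5,-3,0,0],[-0.5,-1,0,0],[0,0,-2.5,0],[0,0,-2.5,0],[0,0,-1.5,0],[0,0,0,0],[0.05,0.25,0,0],[0.05,0.25,0,0],[0,0,0,0]]'
python3 -m handwheel '[[0.05,0.25,0,0],[0.04,0.2,0,0],[0.01,0.05,0,0],[0,0,0,0],[0,0,0,0]]'
```

```text
t: 15.0
eef_pos: [0.4409, 0.0268, 0.2376]
ee_rot: [-3.14, -0.002, -0.242]
force: [-0.6, -0.8, 0.5]
width: 0.0401
t: 15.5
eef_pos: [0.4414, 0.0313, 0.2367]
ee_rot: [3.142, 0.0, -0.242]
force: [0.4, 0.2, -0.3]
width: 0.04
```

```bash
python3 -m handwheel '[[0.01,0.04,0,0],[0,0.03,0,0],[0,0,0,0],[0,0,0,0]]'
python3 -m handwheel '[[-0.1,-0.5,0,0],[-0.1,-0.5,0,0],[0,0,1.5,0],[0,0,2.5,0],[0,0,2.5,0],[0.5,1,0,0],[0.5,3,0,0],[0.5,4,0,0],[0.5,4,0,0],[0.5,4,0,0],[0,2,0,0],[0,0,0,0],[0,0,0,0]]'
python3 look.py 8
```

```text
t: 15.9
eef_pos: [0.4415, 0.0319, 0.2366]
ee_rot: [3.141, 0.0, -0.242]
force: [0.4, -0.1, 0.2]
width: 0.0401
t: 17.2
eef_pos: [0.4642, 0.202, 0.3009]
ee_rot: [3.141, 0.001, -0.242]
force: [-0.3, 0.5, 0.4]
width: 0.04
inner (array([0.51953067, 0.01119105, 0.04918505]), 59, np.float64(0.00043903019671837074))
deck [(151, 234), (152, 238), (153, 245), (154, 250), (155, 249), (156, 246), (157, 241), (158, 236), (159, 234), (160, 237), (161, 244), (162, 248), (163, 249), (164, 248), (165, 243), (166, 237), (167, 234), (168, 236), (169, 237), (170, 235), (171, 229), (172, 216), (173, 202), (174, 202), (175, 219), (176, 232), (177, 230), (178, 224), (179, 227), (180, 233), (181, 237), (182, 234), (183, 235), (184, 240), (185, 245), (186, 247), (187, 246), (188, 243), (189, 238), (190, 233), (191, 232), (192, 235), (193, 242), (194, 248), (195, 251), (196, 249), (197, 243), (198, 238), (199, 238), (200, 242), (201, 247), (202, 251), (203, 249), (204, 247), (205, 242), (206, 237), (207, 236), (208, 238), (209, 242), (210, 246), (211, 249), (212, 249), (213, 243), (214, 238)]
lever z53 [(151, 
[... 795 characters left out ...]
, (155, 91), (156, 94), (157, 98), (158, 101), (159, 103), (160, 103), (161, 101), (162, 103), (163, 108), (164, 108), (165, 105), (166, 103), (167, 101), (168, 99), (169, 96), (170, 85), (171, 71), (172, 63), (173, 60), (174, 63), (175, 68), (176, 70), (177, 67), (178, 62), (179, 62), (180, 72), (181, 87), (182, 96), (183, 93), (184, 90), (185, 92), (186, 101), (187, 107), (188, 115), (189, 123), (190, 124), (191, 120), (192, 114), (193, 113), (194, 116), (195, 122), (196, 128), (197, 133), (198, 137), (199, 138), (200, 137), (201, 135), (202, 137), (203, 138), (204, 138), (205, 137), (206, 135), (207, 134), (208, 132), (209, 135), (210, 137), (211, 137), (212, 134), (213, 130), (214, 128)]
```

View pics/top8.png

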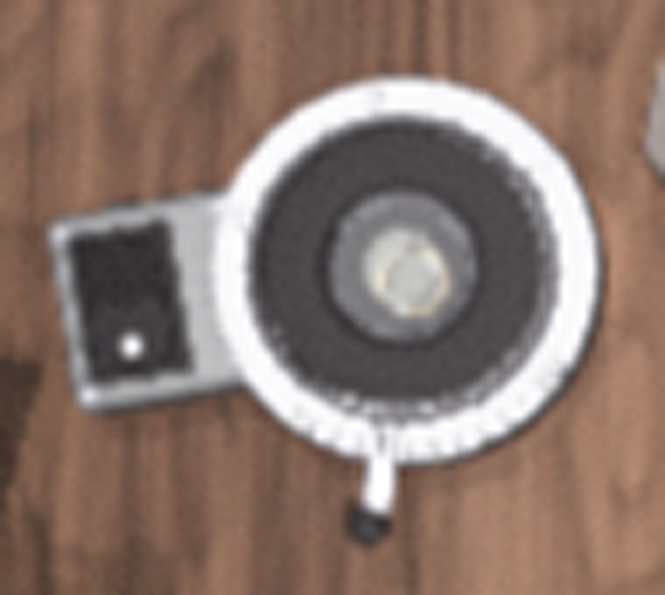

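```bash
python3 -c "
from station import arm
print(arm.job_done())"
```

```text
the job is handed in; nothing more can be done
None
```

I did the job in the order asked and handed it in at about 17 s.

- **Lamp:** I pressed the rocker's near half down until it stopped, at about 45 mm height and 18 N. The pictures then showed the near half down, the far half raised and the glass brighter.
- **Iris to fully open:** I pushed the knob anticlockwise with one finger until it stopped, at about 10 N. The knob stood at about 231.3°, where the scale marks put 1.40 rad. The jaws stayed 40 mm apart around the knob, so nothing was gripped.
- **Back to the arrowed mark:** I pushed the lever back and looked. It was 0.3–0.8° short, so I nudged it about 0.5 mm further. In the last top view the lever and knob are at about 175.4° and the mark at about 175.2°. That is within about 0.005 rad, which is about as fine as the picture can show.

**Small disagreement:** before that nudge, the finger-contact estimate put the lever at 176.0° and the picture put it at 175.6°. I aimed between the two.

In the last top view the gold ring still lies on the glass where it was. I saw no movement of the other things in the pictures I took, but I did not measure their positions again. The arm ended clear of everything.

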